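# Cap the photometer's cell well, click its cell changer to the third cell and hold it there

### The arm

A 6-joint arm with a two-finger parallel gripper is mounted at the origin on a cart in front of the work surface, level with it; the furniture and walls round the work are solid. World frame = base frame: x ahead of the robot, y to its left, z up, the work surface at z = 0. Lengths are in m, angles in degrees, forces in N, time in s.
With the tool pointing down it reaches from about 0.35 to 0.875 m from the base axis. Payload 4.2 kg.
Tool frame: the origin (TCP) lies at the centre of the arm's flange, where the gripper is bolted on; the fingertips stand 182 mm ahead of it and the grasp point (between the pads) lies 164 mm ahead of it (r.nose_length is the distance from the TCP to the fingertips, in m); z points along the fingers, y is the line along which they close (so a half turn about z gives the same grasp; the last joint's range is limited). The gripper opens to 87 mm and grips with 3 to 60 N. Pads are 19 mm wide; open, the fingers measure 117 mm over their backs; the gripper's body (75 mm by 190 mm) begins 51 mm behind the grasp point.
Start: joints at [91.077, 22.042, 0.453, 0, -68.411, -14.817], TCP at [0.148, 0.607, 0.405] pointing down, gripper open.
Joint ranges: [-179.83, 179.83], [-69.29, 118.12], [-61.27, 80.66], [-181.25, 117.63], [-171.15, -9.14], [-177.46, 177.46]. Speed limits (degrees/s): [159.86, 159.86, 180, 180, 180, 180].

### API

Orientations are given as a 3x3 rotation matrix whose columns are the frame's x, y, z axes.
In Python, from station import r, vision gives the robot as it stands. The module is installed in compiled form; this text tells all that it offers.
- The arm moves only by the shell command python3 -m creep 'ROWS'. ROWS is JSON, a list of rows, each a list of 7 numbers: the opening, from -1 (shut) to 1 (fully open), then the shift along the tool's x, y, z in mm, then the turn, a rotation vector about the tool's x, y, z in degrees. A call has 1 to 8 rows; each row is the pose to reach, as a shift and turn from the pose commanded when the call began, along the tool's axes at that moment; what a row does not reach only later rows make up. A row lasts 1/12 s, in which the tool goes at most 41.7 mm and 7.16 degrees, less where a joint would pass 70% of its speed; a pose out of reach is approached as far as the arm can. A call with a gripper value outside its range is refused whole. The fingers move at their own pace and stop on an object; the grip force is fixed at half the most. Time passes only in rows, so rows that repeat a pose let the fingers close. It gives the time, the measured TCP pose, the force, the opening and the grip force at its end, in the units of the state.
- r.sense(): the state, without advancing time (a new reading comes with each control period).
- vision.capture(name): name is "scene" or "top"; returns (picture, depth): 420x560x3 uint8, red, green, blue; 420x560 float32, m along the optical axis (not along the pixel's ray), 0 where there is no reading.
- vision.camera_model(name): a dict with "vertical_fov" (degrees; the focal length in pixels is half the picture's height over the tangent of half this angle, whatever the lens; pixels are square), "cx", "cy" (the principal point, pixels), "distortion" ([k1, k2, p1, p2, k3] as OpenCV has them; the pictures are not rectified), "extrinsics" (4x4, takes a point from camera to world coordinates). Camera axes: x right, y down, z forward; pixel columns grow to the right and rows downward; lengths in m; the calibration is good to about 2 mm. A picture is of the moment at which its call begins. camera_model takes no time and is no camera call.
- r.finish_job(): hands the job in; it is judged then, once.
Trained networks look in the newest picture that a camera, given by its name, has taken for a name from the list of things; names that differ only in an ending like _2 or _b are one class to them, and where a whole thing is asked for, a point or a joint stands for the part that bears it (a point fixed in the world has none). Each returns a list of dicts, best first, with "conf" (0 to 1); they miss things now and then, are a little off and sometimes report something else, mostly with a low value. They report only what shows in the picture. A call takes as long as a camera call. They do not tell look-alikes from the thing itself.
- vision.find_in(camera, thing): "uv" ([column, row] in pixels, amid what is visible of it).
- vision.cut_out(camera, thing): "region" (420x560 bool, what is visible of it) and "uv" ([column, row] in pixels, amid what is visible of it).
The state is a dict: "time_s": time; "joints": joint angles; "joint_velocities": joint speeds; "effort": joint torques, N m; "tcp_pos": TCP position; "ee_rot": TCP orientation; "wrist_force": force on the tool from outside, world axes, zero at the start; "moment": the same for the moment, N m; "gripper_width": opening from 0.0 (shut) to 1.0 (fully open); "gripper_force": force on a finger pad.
Only numpy, scipy, OpenCV 4.12 (cv2) and the standard library are available. Lean on these libraries where they do the work, as an engineer would, in place of code of your own. Each camera call takes 0.05 s, during which the arm holds its last target. There are 200 camera calls.

### The job

The photometer's five-vial carousel is loaded. First set the round light cap down gently over the open cell well, without dropping it, until it rests fully on the collar, and let go of it; only then turn the pointer knob clockwise, seen from above, from its home stop to the third click, so that the third sample stands in the beam. The knob is spring-loaded and runs home when let go, so finish with the gripper still holding it at the third stop; leave everything else on the bench where it stands.

Things in the scene. Friction and masses are not known exactly. Their poses are not given: they have to be found in the camera images.
- photometer: white bench photometer, fixed, case 210 x 298 x 72 mm, yaw up to 0.3 rad; origin on the bench under its middle, x to its back (away from the robot), y to its left, z up. Flat deck 72 mm above the bench, the front slopes down to display and keys. On the deck stand the cell well at (30, 75) mm and the pointer knob at (30, -85) mm
- well_rim (a point): centre of the mouth of the cell well, at its lip, 100 mm above the bench: an open aluminium collar standing 28 mm above the deck, outer diameter 68 mm, chamfered 2 mm at the lip, wall 3 mm; five vials stand inside, below the lip. The capped well has the cap's origin 18 mm below this point
- light_cap: loose round aluminium cap, about 80 g, standing on the bench, open below: outside diameter 79 mm, inside 73 mm, height 22 mm, inside depth 18 mm, so it slips over the collar with 2.5 mm to spare all round until its roof rests on the lip. On top an upright black round grip. Origin at the centre of its lower rim, z up
- cap_grip (a point): the place to take the cap: on its axis, 48 mm above its lower rim, in the round upright grip of 20 mm diameter that reaches from 28 to 58 mm above the rim
- changer_knob: black pointer knob of the cell changer, on the deck to the right of the well: a bar 42 mm long, 12 mm wide, its top 36 mm above the deck, on a round skirt of 43 mm diameter and 9 mm height. Origin on its axis at deck height, x along the bar towards the white line of the pointer, z up; it turns about z
- knob_grip (a point): on the knob's axis, 30 mm above the deck, the height at which to pinch the bar across its 12 mm width; axes as changer_knob. Moment to turn it: return spring 0.24 N m at home, 0.30 N m at the third stop, plus or minus 0.2 N m of the clicks: greatest (about 0.5 N m) 0.1 rad after each stop, least (about 0.1 N m) 0.1 rad before the next
- cell_changer (a joint): angle of the knob, rad: 0 at the home stop (pointer at the bar mark), where every run starts; grows clockwise from above, end of travel 1.76. It clicks every 0.419 rad (24 degrees): stops one to four at 0.419, 0.838, 1.257, 1.676, each with a dot on the deck. No click is strong enough to hold the knob against the return spring: let go, it runs home
- vial_rack: bystander: small clear-blue rack of capped vials, 46 x 106 x 51 mm, behind the cap; origin under its middle
- reagent: bystander: white reagent tube with blue cap, 37 mm diameter, 90 mm tall, between the cap and the photometer; origin under its middle
- dropper: bystander: small brown dropper bottle, 31 mm diameter, 76 mm tall, to the right of the photometer; origin under its middle
- petri: bystander: closed petri dish, 90 mm diameter, 16 mm tall, to the right of the photometer; origin under its middle
- timer: bystander: white countdown timer lying face up, 66 x 66 x 20 mm, behind and left of the cap; origin under its middle
- tweezers: bystander: steel forceps lying flat, 129 x 16 x 10 mm, in front of the cap; origin under their middle
Mind the look-alikes: they are no part of the job. What is shaped like the light_cap but red or yellow is not meant.

How it is judged (in metres and radians):
On the way:
1. the light cap rests fully on the collar, let go, with the knob still at home (z of light_cap in the frame of well_rim below -0.0155 m and horizontal distance between light_cap and well_rim below 0.0045 m and angle between light_cap's own z axis and vertical below 0.06 rad and contact force between the fingers and light_cap below 0.2 N and value of joint cell_changer below 0.15 rad), for 0.2 s.
At the end, for the whole second after the job is handed in: The fingers hold the knob (more than 2 N) still at the third stop, 1.257 rad within 0.13 rad, while the light cap rests fully on the collar (origin at least 15.5 mm below the lip, centred within 4.5 mm, level within 0.06 rad) and at rest (value of joint cell_changer between 1.127 and 1.387 rad and velocity of joint cell_changer between -0.2 and 0.2 rad/s and contact force between the fingers and changer_knob above 2 N and z of light_cap in the frame of well_rim below -0.0155 m and horizontal distance between light_cap and well_rim below 0.0045 m and angle between light_cap's own z axis and vertical below 0.06 rad and linear speed of light_cap below 0.02 m/s); the arm keeps its last pose, push and grip.
It fails at once if the knob is turned out of its home stop while the well is not covered by the cap (value of joint cell_changer above 0.2 rad and (z of light_cap in the frame of well_rim above -0.012 m or horizontal distance between light_cap and well_rim above 0.008 m)).
It fails at once if the cap is dropped: it falls out of the fingers faster than 0.45 m/s (about 10 mm) (linear speed of light_cap above 0.45 m/s and contact force between the fingers and light_cap below 0.05 N).
It fails at once if a bystander is shifted by more than 25 mm (distance of any of vial_rack, reagent, dropper, petri, timer, tweezers from where it was at the start of the episode above 0.025 m).
It also fails if it takes over 58 s, if anything falls off the work surface, if the arm or the gripper's body presses on something with over 40 N, if the wrist force passes 120 N, or if a joint passes its speed limit or range.

## Working session

There is one attempt and no reset: what is moved stays moved. The work goes in short steps, Python scripts to look and compute and a shell command to move; the robot and the scene stay as the last step left them, time stands still between calls to the robot, and variables do not carry over. Pictures are saved under pics/ and viewed, at most 10 in all, crops included, and the job is handed in when it is done.

```bash
mkdir -p pics
cat > h.py <<'E'
import numpy as np, cv2
from station import r, vision
def K(cam):
    m=vision.camera_model(cam); f=210/np.tan(np.radians(m["vertical_fov"]/2))
    return np.array([[f,0,m["cx"]],[0,f,m["cy"]],[0,0,1]]), np.array(m["distortion"],float), np.array(m["extrinsics"])
def pts(cam,uv,d):
    k,D,T=K(cam); uv=np.asarray(uv,float).reshape(-1,1,2)
    n=cv2.undistortPoints(uv,k,D)[:,0]; d=np.asarray(d).reshape(-1,1)
    return np.hstack([n*d,d])@T[:3,:3].T+T[:3,3]
def onplane(cam,uv,z):
    k,D,T=K(cam); n=cv2.undistortPoints(np.asarray(uv,float).reshape(-1,1,2),k,D)[:,0]
    v=np.hstack([n,np.ones((len(n),1))])@T[:3,:3].T; return T[:3,3]+v*((z-T[2,3])/v[:,2:])
def cloud(cam,depth):
    v,u=np.mgrid[:420,:560]; P=pts(cam,np.stack([u,v],-1).reshape(-1,2),depth.ravel()).reshape(420,560,3)
    P[depth==0]=np.nan; return P
def save(n,p): cv2.imwrite("pics/%s.png"%n,p[:,:,::-1])
E
python3 - <<'E'
from h import *
for c in("scene","top"):
    p,d=vision.capture(c); np.savez(c,p=p,d=d); save(c+"0",p)
    P=cloud(c,d); print(c,K(c)[2][:3,3].round(3))
    for t in("light_cap","photometer","changer_knob","cap_grip","well_rim","reagent","dropper","vial_rack"):
        for o in vision.cut_out(c,t)[:3]:
            q=P[o["region"]]; q=q[~np.isnan(q[:,0])]
            print(t,round(o["conf"],2),np.round(o["uv"]),np.median(q,0).round(3),q[:,2].max().round(3) if len(q) else 0,len(q))
s=r.sense(); print(s["time_s"],s["tcp_pos"],np.round(s["ee_rot"],3))
E
```

```text
scene [-0.132  1.009  1.37 ]
light_cap 0.79 [244. 322.] [0.397 0.42  0.024] 0.538 482
light_cap 0.76 [234. 285.] [0.498 0.313 0.024] 0.066 443
light_cap 0.67 [254. 252.] [0.531 0.173 0.024] 0.064 433
photometer 0.97 [298. 198.] [ 0.531 -0.076  0.071] 0.117 4278
changer_knob 0.72 [296. 198.] [ 0.531 -0.076  0.071] 0.117 4296
changer_knob 0.68 [301. 167.] [ 0.579 -0.188  0.094] 0.117 105
cap_grip 0.92 [252. 252.] [0.531 0.174 0.024] 0.064 418
cap_grip 0.83 [243. 327.] [0.396 0.422 0.024] 0.555 488
cap_grip 0.81 [234. 285.] [0.498 0.314 0.024] 0.066 475
well_rim 0.8 [296. 199.] [ 0.531 -0.075  0.071] 0.117 4364
reagent 0.77 [281. 262.] [0.416 0.191 0.067] 0.098 229
dropper 0.64 [351. 163.] [ 0.46  -0.373  0.039] 0.082 117
dropper 0.44 [337. 155.] [ 0.549 -0.405  0.019] 0.029 288
vial_rack 0.7 [207. 254.] [0.632 0.281 0.036] 0.06 581
top [0.212 0.032 1.781]
light_cap 0.94 [194. 206.] [0.501 0.301 0.022] 0.064 444
light_cap 0.93 [162. 236.] [0.395 0.407 0.022] 0.066 435
light_cap 0.88 [235. 198.] [0.535 0.165 0.023] 0.064 445
photometer 0.89 [324. 197.] [ 0.54  -0.111  0.07 ] 0.116 6170
cap_grip 0.85 [162. 238.] [0.398 0.406 0.022] 0.066 485
cap_grip 0.78 [235. 198.] [0.535 0.165 0.023] 0.064 442
cap_grip 0.71 [193. 203.] [0.502 0.302 0.022] 0.064 432
well_rim 0.68 [322. 194.] [ 0.54 -0.11  0.07] 0.116 6178
reagent 0.7 [230. 233.] [0.417 0.177 0.086] 0.099 119
dropper 0.39 [401. 216.] [ 0.459 -0.374  0.047] 0.082 80
vial_rack 0.85 [206. 166.] [0.637 0.274 0.036] 0.063 490
0.9 [0.14840322 0.60711194 0.4047597 ] [[ 0.971 -0.237  0.   ]
 [-0.237 -0.971  0.   ]
 [-0.    -0.    -1.   ]]
```

Run:
```python
import cv2
a=cv2.imread("pics/top0.png")[120:300,130:430]; b=cv2.imread("pics/scene0.png")[130:370,180:380]
cv2.imwrite("pics/a.png",cv2.resize(a,None,fx=2.6,fy=2.6,interpolation=cv2.INTER_CUBIC)); cv2.imwrite("pics/b.png",cv2.resize(b,None,fx=2.5,fy=2.5,interpolation=cv2.INTER_CUBIC))
```

```text
(no output)
```

View pics/a.png

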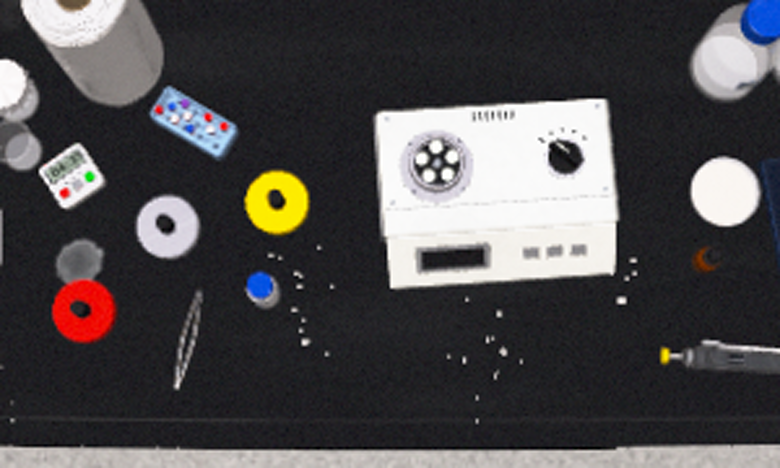

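View pics/b.png

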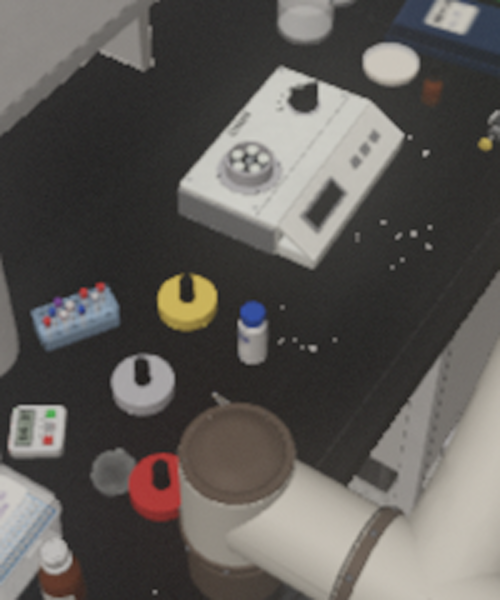

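The real cap is the silver one, at top-crop (168,226), world ≈ (0.50, 0.30). The yellow and red caps are look-alikes. The well is at crop (437,162) and the knob at (565,156), with its pointer up-left at home. Next I'll refine the positions.

```bash
cat > fit.py <<'E'
from h import *
from scipy.optimize import least_squares
def circ(q,r0):
    c0=np.median(q,0)
    return least_squares(lambda c:np.hypot(*(q-c).T)-r0,c0,loss="soft_l1",f_scale=.002).x
def edge(cam,mask,z,r0):
    c=max(cv2.findContours(mask.astype(np.uint8),cv2.RETR_EXTERNAL,cv2.CHAIN_APPROX_NONE)[0],key=len)[:,0]
    q=onplane(cam,c,z)[:,:2]; return circ(q,r0), q
E
python3 - <<'E'
from fit import *
for c in("top","scene"):
    z=np.load(c+".npz"); p,d=z["p"].astype(int),z["d"]; P=cloud(c,d)
    near=np.hypot(P[...,0]-.5,P[...,1]-.307)<.06
    m=near&(P[...,2]>.012)&(P[...,2]<.03)
    e,_=edge(c,m,.022,.0395); q=P[m]
    g=P[near&(P[...,2]>.04)]
    print(c,"cap edge",e.round(4),"mean",q[:,:2].mean(0).round(4),"roof z",np.median(q[:,2]).round(4),"grip",g.mean(0).round(4),g[:,2].max().round(4),len(g))
    box=(abs(P[...,0]-.56)<.13)&(abs(P[...,1]+.1)<.17)
    w=P[box&(P[...,2]>.09)&(P[...,1]>-.12)]; k=P[box&(P[...,2]>.098)&(P[...,1]<-.12)]
    print(" well",w.mean(0).round(4),len(w),"circ .0325",circ(w[:,:2],.0325).round(4),"deck",np.median(P[box&(P[...,2]>.06)&(P[...,2]<.08)][:,2]))
    kc=k[:,:2].mean(0); u=np.linalg.svd(k[:,:2]-kc)[2][0]; print(" knob",k.mean(0).round(4),len(k),"bar dir deg",np.degrees(np.arctan2(u[1],u[0])).round(1))
    v=kc-circ(w[:,:2],.0325); print(" dist",np.hypot(*v),"yaw deg",np.degrees(np.arctan2(v[0],-v[1])))
    # dark knob pixels
    dk=(p.sum(-1)<150)&box&(np.hypot(P[...,0]-kc[0],P[...,1]-kc[1])<.035); vv,uu=np.nonzero(dk); print(" dark knob uv",uu.mean(),vv.mean(),len(uu))
a=cv2.imread("pics/top0.png")[160:200,325:370]; b=cv2.imread("pics/scene0.png")[150:185,280:320]
cv2.imwrite("pics/kn.png",np.hstack([cv2.resize(a,(400,360),interpolation=cv2.INTER_CUBIC),cv2.resize(b,(400,360),interpolation=cv2.INTER_CUBIC)]))
E
```

```text
top cap edge [0.5045 0.3037] mean [0.5038 0.3038] roof z 0.022 grip [0.5042 0.3025 0.0567] 0.0643 34
 well [ 0.6266 -0.0272  0.9952] 3108 circ .0325 [ 0.6105 -0.0279] deck 0.07135153753110912
 knob [ 0.6266 -0.1949  1.0439] 2608 bar dir deg -89.6
 dist 0.16783828988816094 yaw deg 5.481753700753484
 dark knob uv 348.44444444444446 175.66666666666666 9
scene cap edge [0.5036 0.3077] mean [0.5015 0.3104] roof z 0.0236 grip [0.5035 0.3083 0.0559] 0.0664 46
 well [ 0.5711 -0.0322  0.0982] 193 circ .0325 [ 0.5725 -0.0331] deck 0.07290975954549639
 knob [ 0.5823 -0.1909  0.1068] 51 bar dir deg 52.5
 dist 0.1581273188672157 yaw deg 3.531867135689983
 dark knob uv nan nan 0<stdin>:15: RuntimeWarning: Mean of empty slice.
  ret = ret.dtype.type(ret / rcount)
```

View pics/kn.png

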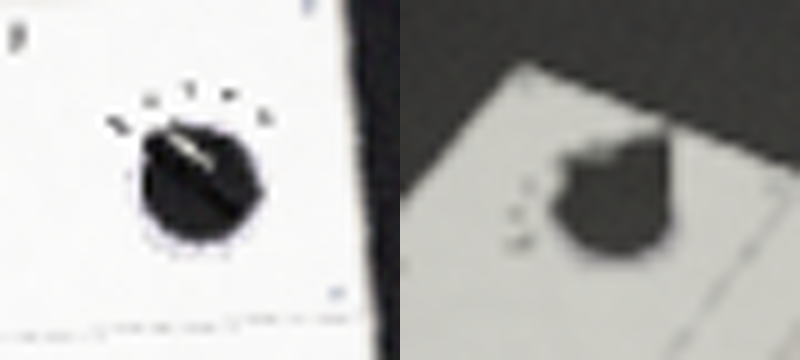

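The pointer's white line (left half, (170,125)–(212,165)) points up-left toward the bar mark at (118,125). Home is therefore about 52° in world, and the dots continue clockwise. I'll refit the top camera with the depth outliers removed.

Run:
```python
from fit import *
for c in("top","scene"):
    z=np.load(c+".npz"); p,d=z["p"].astype(int),z["d"]; P=cloud(c,d); P[P[...,2]>.13]=np.nan
    near=(np.hypot(P[...,0]-.572,P[...,1]+.03)<.06)
    m=near&(P[...,2]>.086); m=cv2.morphologyEx(m.astype(np.uint8),cv2.MORPH_CLOSE,np.ones((5,5)))
    e,q=edge(c,m,.099,.033); print(c,"well edge",e.round(4),"rad",np.median(np.hypot(*(q-e).T)).round(4),"bbox mid",((q.min(0)+q.max(0))/2).round(4))
    w=P[near&(P[...,2]>.094)]; print(" mean",w.mean(0).round(4))
    k=P[(np.hypot(P[...,0]-.58,P[...,1]+.19)<.05)&(P[...,2]>.098)]
    u=np.linalg.svd(k[:,:2]-k[:,:2].mean(0))[2][0]; print(" knob",k.mean(0).round(4),len(k),np.degrees(np.arctan2(u[1],u[0])).round(1))
    # deck outline rectangle -> yaw
    dm=(abs(P[...,0]-.57)<.16)&(abs(P[...,1]+.1)<.2)&(P[...,2]>.066)&(P[...,2]<.13)
    dm=cv2.morphologyEx(dm.astype(np.uint8),cv2.MORPH_CLOSE,np.ones((7,7)))
    cc=max(cv2.findContours(dm,cv2.RETR_EXTERNAL,cv2.CHAIN_APPROX_NONE)[0],key=len)[:,0]
    print(" deck rect",cv2.minAreaRect((onplane(c,cc,.072)[:,:2]*1000).astype(np.float32)))
    if c=="top":
        line=onplane(c,[[325+212*45/400,160+165/9],[325+170*45/400,160+125/9]],.108)[:,:2]; print(" pointer line",line.round(4),np.degrees(np.arctan2(*(line[1]-line[0])[::-1])))
        hull=onplane(c,[[325+200*45/400,160+185/9]],.08); print(" skirt centre guess",hull.round(4))
```

```text
top well edge [ 0.5717 -0.0342] rad 0.0334 bbox mid [ 0.5712 -0.034 ]
 mean [ 0.5725 -0.0338  0.099 ]
 knob [ 0.5833 -0.1931  0.1073] 56 -125.8
 deck rect ((561.119873046875, -109.43072509765625), (181.70909118652344, 295.77752685546875), 4.127739429473877)
 pointer line [[ 0.5833 -0.1964]
 [ 0.5976 -0.1816]] 45.805777199839675
 skirt centre guess [[ 0.5822 -0.1956  0.08  ]]
scene well edge [ 0.5696 -0.0292] rad 0.0367 bbox mid [ 0.5694 -0.0288]
 mean [ 0.5708 -0.0313  0.0997]
 knob [ 0.5823 -0.1909  0.1068] 51 52.5
 deck rect ((560.134033203125, -104.12483215332031), (183.3977508544922, 301.08026123046875), 3.929529905319214)
```

```bash
python3 -m creep '[[1,417,208,0,0,0,0],[1,417,208,0,0,0,0],[1,417,208,0,0,0,0],[1,417,208,0,0,0,0],[1,417,208,0,0,0,0],[1,417,208,0,0,0,0],[1,417,208,0,0,0,0],[1,417,208,0,0,0,0]]'; python3 -c "
from h import *
s=r.sense(); d=np.array([.504,.306,.300])-s['tcp_pos']; print((np.array(s['ee_rot']).T@d*1000).round(1),np.round(s['wrist_force'],2))"
```

```text
time_s: 1.57
tcp_pos: [0.404, 0.3901, 0.4051]
ee_rot: [[0.971, -0.237, 0.0], [-0.237, -0.971, 0.001], [0.0, -0.001, -1.0]]
wrist_force: [-0.2, 1.0, 0.1]
gripper_width: 1.004
gripper_force: 0.0
[117.1  58.1 105.1] [-0.17  1.02  0.07]
```

```bash
python3 -m creep '[[1,40,20,0,0,0,0],[1,80,40,30,0,0,0],[1,117,58,60,0,0,0],[1,117,58,100,0,0,0],[1,117,58,120,0,0,0],[1,117,58,120,0,0,0],[1,117,58,120,0,0,0],[1,117,58,120,0,0,0]]'
python3 - <<'E'
from fit import *
s=r.sense(); R=np.array(s['ee_rot']); t=np.array(s['tcp_pos']); d=np.array([.504,.306,.212])-t; print((R.T@d*1000).round(1))
p,dd=vision.capture("scene"); save("s1",p); P=cloud("scene",dd)
a=cv2.resize(p[230:330,170:290],(600,500),interpolation=cv2.INTER_CUBIC); save("s1c",a)
E
```

```text
time_s: 2.23
tcp_pos: [0.5032, 0.3086, 0.2868]
ee_rot: [[0.972, -0.236, 0.003], [-0.236, -0.972, 0.002], [0.002, -0.002, -1.0]]
wrist_force: [-0.5, -0.6, 1.0]
gripper_width: 1.001
gripper_force: 0.0
[ 1.2  2.5 74.8]
```

View pics/s1c.png

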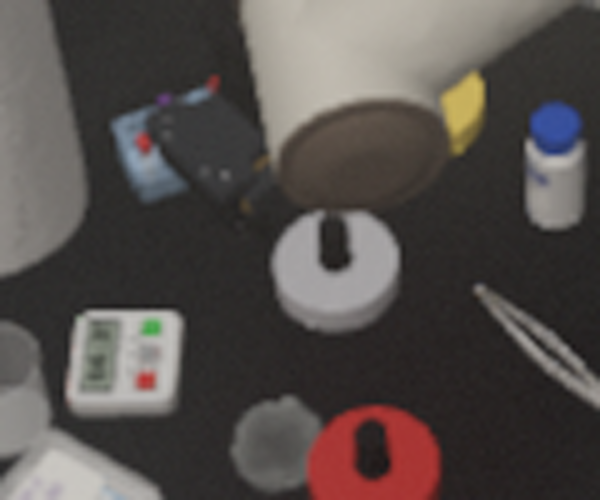

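Run:
```python
from fit import *
s=r.sense(); R=np.array(s['ee_rot']); t=np.array(s['tcp_pos'])
k,D,T=K("scene"); Ti=np.linalg.inv(T)
for L in [(0,0,.182),(.095,0,.1),(-.095,0,.1),(0,.095,.1),(0,-.095,.1),(0,.058,.182),(0,-.058,.182)]:
    w=t+R@np.array(L); c=Ti[:3,:3]@w+Ti[:3,3]
    uv=cv2.projectPoints(c.reshape(1,3),np.zeros(3),np.zeros(3),k,D)[0][0,0]; print(L,w.round(3),((uv-[170,230])*5).round())
```

```text
(0, 0, 0.182) [0.504 0.309 0.106] [321. 184.]
(0.095, 0, 0.1) [0.596 0.287 0.188] [214.   8.]
(-0.095, 0, 0.1) [0.411 0.332 0.187] [419. 198.]
(0, 0.095, 0.1) [0.481 0.217 0.187] [437.  17.]
(0, -0.095, 0.1) [0.526 0.402 0.188] [182. 188.]
(0, 0.058, 0.182) [0.49  0.253 0.105] [395. 133.]
(0, -0.058, 0.182) [0.517 0.366 0.106] [245. 237.]
```

The scene crop shows the silver cap at (335,265) directly below the gripper. The near fingertip at (245,237) matches its projected position, so I can descend straight down.

```bash
python3 -m creep '[[1,1,1,25,0,0,0],[1,1,1,50,0,0,0],[1,1,1,70,0,0,0],[1,1,1,73,0,0,0],[1,1,1,73,0,0,0],[1,1,1,73,0,0,0]]'; python3 -m creep '[[0,0,0,0,0,0,0],[-0.3,0,0,0,0,0,0],[-0.5,0,0,0,0,0,0],[-1,0,0,0,0,0,0],[-1,0,0,0,0,0,0],[-1,0,0,0,0,0,0],[-1,0,0,0,0,0,0],[-1,0,0,0,0,0,0]]'
```

```text
time_s: 2.78
tcp_pos: [0.5039, 0.3076, 0.2142]
ee_rot: [[0.972, -0.236, 0.003], [-0.236, -0.972, 0.003], [0.003, -0.003, -1.0]]
wrist_force: [-0.3, -0.0, 0.1]
gripper_width: 1.005
gripper_force: 0.0
time_s: 3.45
tcp_pos: [0.5034, 0.3064, 0.2117]
ee_rot: [[0.971, -0.237, -0.0], [-0.237, -0.971, -0.0], [-0.0, 0.0, -1.0]]
wrist_force: [0.1, -0.8, -0.0]
gripper_width: 0.483
gripper_force: 0.0
```

```bash
python3 -m creep '[[-1,0,0,0,0,0,0],[-1,0,0,0,0,0,0],[-1,0,0,0,0,0,0],[-1,0,0,0,0,0,0],[-1,0,0,0,0,0,0],[-1,0,0,0,0,0,0],[-1,0,0,0,0,0,0],[-1,0,0,0,0,0,0]]'
```

```text
time_s: 4.12
tcp_pos: [0.5034, 0.3064, 0.2117]
ee_rot: [[0.971, -0.238, -0.0], [-0.238, -0.971, -0.0], [-0.0, 0.0, -1.0]]
wrist_force: [0.0, -0.0, -0.6]
gripper_width: 0.222
gripper_force: 30.0
```

```bash
python3 -m creep '[[-1,0,0,-20,0,0,0],[-1,0,0,-50,0,0,0],[-1,0,0,-85,0,0,0],[-1,0,0,-120,0,0,0],[-1,0,0,-140,0,0,0],[-1,15,30,-140,0,0,0],[-1,30,62,-140,0,0,0],[-1,46,97,-140,0,0,0]]'; python3 -m creep '[[-1,16,34,0,0,0,0],[-1,32,68,0,0,0,0],[-1,48,102,0,0,0,0],[-1,64,136,0,0,0,0],[-1,80,170,0,0,0,0],[-1,93,198,0,0,0,0],[-1,100,214,0,0,0,0],[-1,101,216,0,0,0,0]]'; python3 -m creep '[[-1,0,0,0,0,0,0],[-1,0,0,0,0,0,0],[-1,0,0,0,0,0,0]]'
python3 - <<'E'
from fit import *
for c in("top","scene"):
    p,d=vision.capture(c); save(c+"2",p); np.savez(c+"2",p=p,d=d)
    P=cloud(c,d); o=vision.cut_out(c,"light_cap")
    for x in o[:4]:
        q=P[x["region"]]; print(c,round(x["conf"],2),np.round(x["uv"]),np.nanmedian(q,0).round(3))
k=K("top")[2]
a=[cv2.resize(cv2.imread("pics/%s2.png"%c)[v:v+80,u:u+80],(400,400),interpolation=cv2.INTER_CUBIC) for c,u,v in(("top",260,140),("scene",230,150))]
cv2.imwrite("pics/c2.png",np.hstack(a))
E
```

```text
time_s: 4.78
tcp_pos: [0.5249, 0.2008, 0.3523]
ee_rot: [[0.972, -0.235, 0.001], [-0.235, -0.972, 0.001], [0.001, -0.001, -1.0]]
wrist_force: [0.2, 0.3, 0.1]
gripper_width: 0.222
gripper_force: 30.0
time_s: 5.45
tcp_pos: [0.572, -0.0355, 0.3515]
ee_rot: [[0.97, -0.242, -0.0], [-0.242, -0.97, -0.0], [-0.0, 0.0, -1.0]]
wrist_force: [0.1, 0.2, -0.4]
gripper_width: 0.221
gripper_force: 30.0
time_s: 5.7
tcp_pos: [0.5718, -0.0316, 0.3517]
ee_rot: [[0.972, -0.236, 0.0], [-0.236, -0.972, 0.0], [-0.0, -0.0, -1.0]]
wrist_force: [0.4, 0.7, -1.1]
gripper_width: 0.221
gripper_force: 30.0
top 0.63 [161. 237.] [0.397 0.406 0.022]
top 0.62 [298. 187.] [ 0.546 -0.024  0.162]
scene 0.88 [247. 321.] [0.393 0.418 0.024]
scene 0.85 [254. 249.] [0.53  0.174 0.024]
scene 0.64 [280. 183.] [ 0.563 -0.015  0.163]
```

View pics/c2.png

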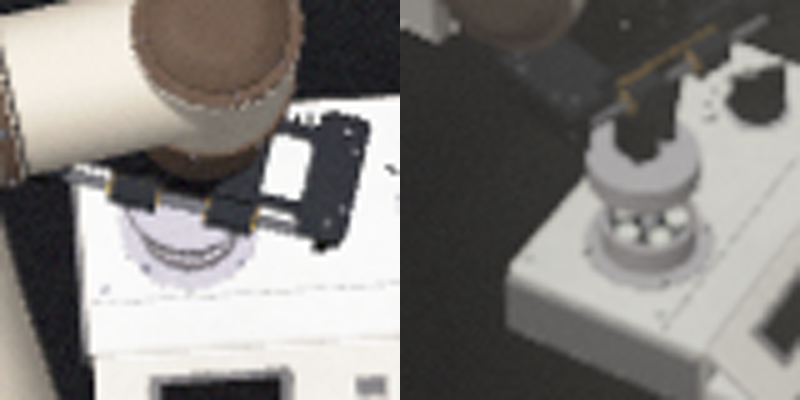

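The cap hangs level, directly above the collar: right half, cap at (640,165), well at (650,230). I'll do one fit of cap against collar in each camera.

Run:
```python
from fit import *
zr=r.sense()["tcp_pos"][2]-.212+.022
for c,w in(("top",(.5717,-.034)),("scene",(.5705,-.0300))):
    z=np.load(c+"2.npz"); P=cloud(c,z["d"]); Z=P[...,2]
    m=(np.hypot(P[...,0]-w[0],P[...,1]-w[1])<.055)&(Z>zr-.006)&(Z<zr+.006)
    occ=cv2.dilate(((Z>zr+.008)|np.isnan(Z)).astype(np.uint8),np.ones((5,5)))
    m8=cv2.morphologyEx(m.astype(np.uint8),cv2.MORPH_OPEN,np.ones((2,2)))
    cc=max(cv2.findContours(m8,cv2.RETR_EXTERNAL,cv2.CHAIN_APPROX_NONE)[0],key=len)[:,0]
    cc=cc[occ[cc[:,1],cc[:,0]]==0]; q=onplane(c,cc,zr)[:,:2]
    lo=least_squares(lambda v:np.hypot(*(q-v).T)-.0395,np.array(w),loss="soft_l1",f_scale=.002).x
    print(c,len(q),"cap",lo.round(4),"minus well",(lo-w).round(4),"rms",np.std(np.hypot(*(q-lo).T)).round(4), "z",np.median(Z[m]).round(4))
```

```text
top 14 cap [ 0.5724 -0.0349] minus well [ 0.0007 -0.0009] rms 0.0024 z 0.1619
scene 28 cap [ 0.5685 -0.0259] minus well [-0.002   0.0041] rms 0.0077 z 0.1631
```

The top view agrees within 1 mm. The scene fit is poor (rms 7.7 mm), so I'm ignoring it. Descending.

```bash
python3 -m creep '[[-1,0,0,15,0,0,0],[-1,0,0,28,0,0,0],[-1,0,0,34,0,0,0],[-1,0,0,36,0,0,0],[-1,0,0,38,0,0,0],[-1,0,0,40,0,0,0],[-1,0,0,41,0,0,0],[-1,0,0,42,0,0,0]]';python3 -m creep '[[-1,0,0,1,0,0,0],[-1,0,0,2,0,0,0],[-1,0,0,3,0,0,0],[-1,0,0,4,0,0,0],[-1,0,0,4,0,0,0]]'
```

```text
time_s: 6.57
tcp_pos: [0.5723, -0.0325, 0.3107]
ee_rot: [[0.971, -0.237, 0.002], [-0.237, -0.971, -0.0], [0.002, -0.0, -1.0]]
wrist_force: [-0.9, 1.9, 2.7]
gripper_width: 0.218
gripper_force: 30.0
time_s: 6.98
tcp_pos: [0.5713, -0.0333, 0.3059]
ee_rot: [[0.971, -0.238, -0.002], [-0.238, -0.971, -0.001], [-0.002, 0.002, -1.0]]
wrist_force: [-1.1, -3.8, 0.9]
gripper_width: 0.219
gripper_force: 30.0
```

```bash
python3 -m creep '[[-1,0,1,1,0,0,0],[-1,0,1.5,3,0,0,0],[-1,0,1.5,5,0,0,0],[-1,0,1.5,7,0,0,0],[-1,0,1.5,8,0,0,0],[-1,0,1.5,8,0,0,0]]'
```

```text
time_s: 7.48
tcp_pos: [0.5713, -0.0341, 0.297]
ee_rot: [[0.971, -0.238, -0.002], [-0.238, -0.971, -0.0], [-0.002, 0.001, -1.0]]
wrist_force: [-1.1, -3.0, -0.9]
gripper_width: 0.228
gripper_force: 30.0
```

```bash
python3 -m creep '[[-1,0,1,1,0,0,0],[-1,0,1,2,0,0,0],[-1,0,1,3,0,0,0],[-1,0,1,4,0,0,0],[-1,0,1,4,0,0,0],[-1,0,1,4,0,0,0]]'
```

```text
time_s: 7.98
tcp_pos: [0.5713, -0.0349, 0.2937]
ee_rot: [[0.971, -0.237, -0.0], [-0.237, -0.971, 0.0], [-0.0, -0.0, -1.0]]
wrist_force: [-2.9, 0.2, 0.6]
gripper_width: 0.22
gripper_force: 30.0
```

```bash
python3 -m creep '[[-1,0,0,1,0,0,0],[-1,0,0,2,0,0,0],[-1,0,0,2,0,0,0],[-1,0,0,2,0,0,0]]'
```

```text
time_s: 8.32
tcp_pos: [0.5712, -0.0348, 0.2935]
ee_rot: [[0.972, -0.237, 0.001], [-0.237, -0.972, -0.0], [0.001, -0.0, -1.0]]
wrist_force: [-5.4, 1.1, 8.8]
gripper_width: 0.216
gripper_force: 30.0
```

Seated: z has stopped and force is building. I'll relax the push, then open slowly and retreat upward.

```bash
python3 -m creep '[[-1,0,0,-1.5,0,0,0],[-1,0,0,-1.5,0,0,0],[-0.4,0,0,-1.5,0,0,0],[-0.3,0,0,-1.5,0,0,0],[0,0,0,-1.5,0,0,0],[0.3,0,0,-1.5,0,0,0],[0.6,0,0,-1.5,0,0,0],[0.6,0,0,-1.5,0,0,0]]'; python3 -m creep '[[0.6,0,0,0,0,0,0],[0.6,0,0,0,0,0,0],[0.6,0,0,0,0,0,0],[0.6,0,0,0,0,0,0],[0.6,0,0,-15,0,0,0],[0.6,0,0,-40,0,0,0],[0.6,0,0,-70,0,0,0],[0.6,0,0,-90,0,0,0]]'
```

```text
time_s: 8.98
tcp_pos: [0.5715, -0.035, 0.2932]
ee_rot: [[0.971, -0.237, 0.0], [-0.237, -0.971, 0.0], [0.0, -0.0, -1.0]]
wrist_force: [-0.8, 0.5, -0.4]
gripper_width: 0.569
gripper_force: 0.0
time_s: 9.65
tcp_pos: [0.5716, -0.035, 0.3859]
ee_rot: [[0.971, -0.237, 0.003], [-0.237, -0.971, -0.0], [0.003, -0.0, -1.0]]
wrist_force: [0.3, 0.5, 0.3]
gripper_width: 0.8
gripper_force: 0.0
```

```bash
python3 -m creep '[[0.6,12,38,0,0,0,0],[0.6,24,76,0,0,0,7],[0.6,36,114,0,0,0,14],[0.6,48,150,0,0,0,21],[0.6,48,150,0,0,0,28],[0.6,48,150,0,0,0,35],[0.6,48,150,0,0,0,42],[0.6,48,150,0,0,0,49]]'; python3 -m creep '[[0.6,0,0,0,0,0,7],[0.6,0,0,0,0,0,14],[0.6,0,0,0,0,0,21],[0.6,0,0,0,0,0,28],[0.6,0,0,0,0,0,35],[0.6,0,0,0,0,0,42],[0.6,0,0,0,0,0,49],[0.6,0,0,0,0,0,56]]';python3 -m creep '[[0.6,0,0,0,0,0,7],[0.6,0,0,0,0,0,9],[0.6,0,0,0,0,0,9],[0.6,0,0,0,0,0,9],[0.6,0,0,0,0,0,9]]'
python3 - <<'E'
from fit import *
s=r.sense(); R=np.array(s['ee_rot']); t=np.array(s['tcp_pos']); print(s["time_s"],t.round(4),"xang",np.degrees(np.arctan2(R[1,0],R[0,0])),(R.T@(np.array([.5825,-.192,.266])-t)*1000).round(1),s["joints"])
p,d=vision.capture("scene"); save("s3",p); P=cloud("scene",d)
q=P[(np.hypot(P[...,0]-.572,P[...,1]+.031)<.05)&(P[...,2]>.094)&(P[...,2]<.115)]
m=(np.hypot(P[...,0]-.572,P[...,1]+.031)<.06)&(P[...,2]>.098)&(P[...,2]<.112)
e,qq=edge("scene",m,.104,.0395); print("cap",q.mean(0).round(4),np.median(q[:,2]).round(4),e.round(4)); n=np.linalg.svd(q-q.mean(0))[2][2]; print("tilt",np.degrees(np.arccos(abs(n[2]))))
save("s3c",cv2.resize(p[130:230,230:350],(720,600),interpolation=cv2.INTER_CUBIC))
E
```

```text
time_s: 10.32
tcp_pos: [0.5822, -0.1927, 0.383]
ee_rot: [[0.452, -0.892, -0.0], [-0.892, -0.452, 0.0], [-0.0, 0.0, -1.0]]
wrist_force: [0.1, -0.2, -0.4]
gripper_width: 0.801
gripper_force: 0.0
time_s: 10.98
tcp_pos: [0.5823, -0.1921, 0.3832]
ee_rot: [[-0.486, -0.874, -0.0], [-0.874, 0.486, 0.0], [-0.0, 0.0, -1.0]]
wrist_force: [0.1, 0.5, 0.1]
gripper_width: 0.796
gripper_force: 0.0
time_s: 11.4
tcp_pos: [0.5823, -0.1921, 0.3832]
ee_rot: [[-0.611, -0.791, -0.0], [-0.791, 0.611, 0.0], [0.0, 0.0, -1.0]]
wrist_force: [-0.1, 0.1, 0.7]
gripper_width: 0.803
gripper_force: 0.0
11.4 [ 0.5823 -0.1921  0.3832] xang -127.68338757847616 [-2.000e-01 -1.000e-01  1.172e+02] [-3.15054764e+00  2.17621204e+01 -3.15931271e+00 -1.51811661e-03
 -6.50820125e+01 -3.45322003e+01]
cap [ 0.5692 -0.0266  0.1052] 0.1055 [ 0.5726 -0.0313]
tilt 2.0361719853418547
```

View pics/s3c.png

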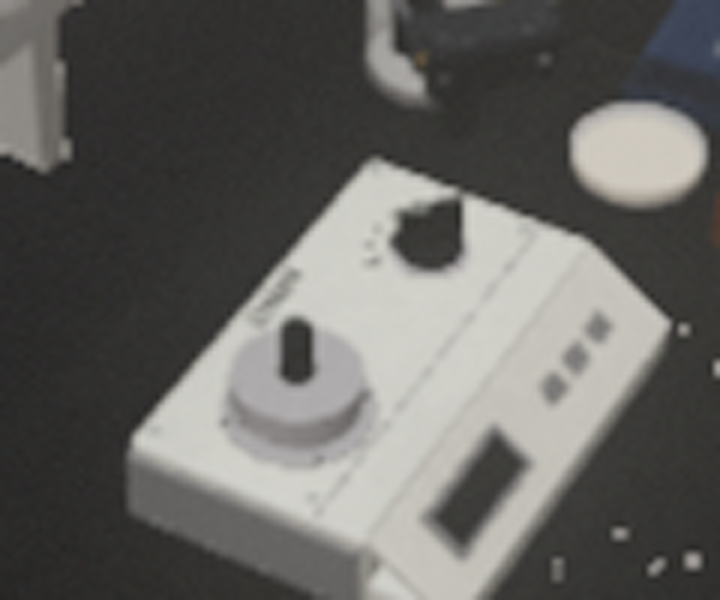

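The cap sits fully on the collar at (300,400) and the knob is still at home at (430,235). Descending onto the knob.

```bash
python3 -m creep '[[0.4,0,0,30,0,0,0],[0.2,0,0,60,0,0,0],[0,0,0,85,0,0,0],[0,0,0,100,0,0,0],[0,0,0,110,0,0,0],[0,0,0,116,0,0,0],[0,0,0,116,0,0,0],[0,0,0,116,0,0,0]]';python3 -m creep '[[-1,0,0,0,0,0,0],[-1,0,0,0,0,0,0],[-1,0,0,0,0,0,0],[-1,0,0,0,0,0,0],[-1,0,0,0,0,0,0],[-1,0,0,0,0,0,0],[-1,0,0,0,0,0,0],[-1,0,0,0,0,0,0]]'
```

```text
time_s: 12.12
tcp_pos: [0.5827, -0.1922, 0.268]
ee_rot: [[-0.612, -0.791, 0.001], [-0.791, 0.612, -0.0], [-0.0, -0.001, -1.0]]
wrist_force: [-0.1, -0.2, 0.2]
gripper_width: 0.505
gripper_force: 0.0
time_s: 12.78
tcp_pos: [0.5833, -0.1928, 0.2678]
ee_rot: [[-0.612, -0.791, 0.004], [-0.791, 0.612, -0.002], [-0.001, -0.004, -1.0]]
wrist_force: [2.9, -3.8, -2.9]
gripper_width: 0.14
gripper_force: 30.0
```

```bash
python3 -m creep '[[-1,0,-1,0,0,0,2],[-1,0,-1,0,0,0,6],[-1,0,-1,0,0,0,11],[-1,0,-1,0,0,0,16],[-1,0,-1,0,0,0,21],[-1,0,-1,0,0,0,26],[-1,0,-1,0,0,0,31],[-1,0,-1,0,0,0,36]]'; python3 -c "
from h import *
s=r.sense(); R=np.array(s['ee_rot']); print(np.degrees(np.arctan2(R[1,0],R[0,0])),np.round(s['moment'],2),s['gripper_width'],(R.T@s['wrist_force']).round(1))"
```

```text
time_s: 13.45
tcp_pos: [0.5842, -0.1939, 0.2678]
ee_rot: [[-0.96, -0.278, 0.004], [-0.278, 0.96, -0.003], [-0.003, -0.004, -1.0]]
wrist_force: [3.6, -7.3, -3.8]
gripper_width: 0.135
gripper_force: 30.1
-163.83667711848324 [-2.13 -1.15  0.4 ] 0.1353926149735658 [-1.4 -8.   3.8]
```

```bash
python3 -m creep '[[-1,0,-1,0,0,0,5],[-1,0,-1,0,0,0,10],[-1,0,-1,0,0,0,15],[-1,0,-1,0,0,0,20],[-1,0,-1,0,0,0,25],[-1,0,-1,0,0,0,30],[-1,0,-1,0,0,0,34],[-1,0,-1,0,0,0,36]]'; python3 -m creep '[[-1,0,0,0,0,0,0],[-1,0,0,0,0,0,0],[-1,0,0,0,0,0,0]]'
python3 - <<'E'
from h import *
s=r.sense(); R=np.array(s['ee_rot']); print(np.degrees(np.arctan2(R[1,0],R[0,0])),np.round(s['moment'],2),s['gripper_width'],(R.T@s['wrist_force']).round(1))
a=[]
for c,u,v in(("top",315,150),("scene",260,135)):
    p,d=vision.capture(c); save(c+"4",p); P=cloud(c,d)
    a.append(cv2.resize(p[v:v+60,u:u+60],(400,400),interpolation=cv2.INTER_CUBIC))
    q=P[(np.hypot(P[...,0]-.572,P[...,1]+.031)<.05)&(P[...,2]>.094)&(P[...,2]<.115)]; print(c,"cap roof",np.median(q,0).round(4))
save("c4",np.hstack(a))
E
```

```text
time_s: 14.12
tcp_pos: [0.5843, -0.1955, 0.2678]
ee_rot: [[-0.941, 0.339, 0.004], [0.339, 0.941, -0.004], [-0.005, -0.002, -1.0]]
wrist_force: [3.4, -9.5, -2.7]
gripper_width: 0.14
gripper_force: 30.1
time_s: 14.37
tcp_pos: [0.5843, -0.1955, 0.2678]
ee_rot: [[-0.942, 0.336, 0.003], [0.336, 0.942, -0.004], [-0.005, -0.002, -1.0]]
wrist_force: [2.5, -9.4, -3.1]
gripper_width: 0.136
gripper_force: 30.0
160.34457693745918 [-2.57 -1.06  0.28] 0.13553757612883063 [-5.5 -8.   3.2]
top cap roof [nan nan nan]
scene cap roof [ 0.5667 -0.0239  0.1053]
  return _methods._mean(a, axis=axis, dtype=dtype,
  ret = um.true_divide(
```

View pics/c4.png

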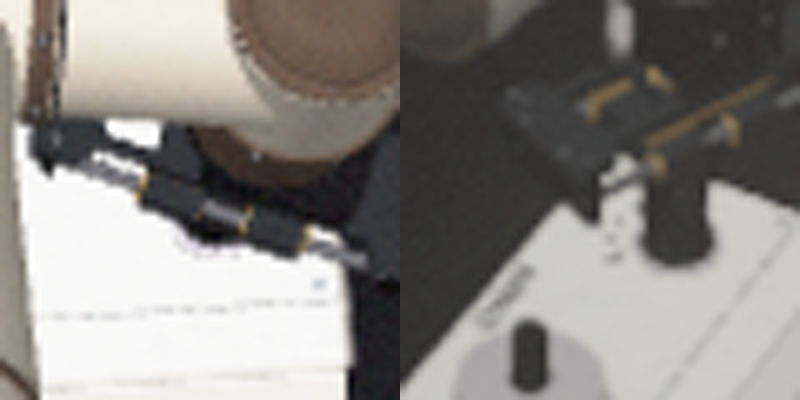

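The fingers still hold the knob flush (width 0.136). It has turned 72.0° with a moment of about 0.28 N m, which is what the third stop should give, and the cap at (530,370) is still seated. Handing in.

```bash
python3 -c "
from station import r
print(r.finish_job())"
```

```text
the job is handed in; nothing more can be done
None
```

I handed the job in with the cap set fully on the collar and released, then the knob turned clockwise 72° to the third stop and still held by the gripper; `finish_job` returned no verdict, so I don't know the judged result.

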